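Close the frit hopper and take a gauge reading

ROBOT

A 7-joint arm with a two-finger parallel gripper is mounted at the origin on the work surface; the furniture and walls round the work are solid. World frame = base frame: x ahead of the robot, y to its left, z up, the work surface at z = 0. Lengths are in m, angles in rad, forces in N, time in s.
With the tool pointing down it reaches from about 0.375 to 0.925 m from the base axis. Payload 3.1 kg.
Tool frame: the origin (TCP) lies between the finger pads; the fingertips stand 19 mm ahead of it and the grasp point (between the pads) is the TCP; z points along the fingers, y is the line along which they close (so a half turn about z gives the same grasp; the last joint's range is limited). The gripper opens to 85 mm and grips with 20 to 120 N. Pads are 22 mm wide; open, the fingers measure 114 mm over their backs; the gripper's body (76 mm by 85 mm) begins 54 mm behind the grasp point. The pads swing forward as they close: fully open they stand 13 mm farther back than shut.
Start: joints at [-1.388, 0.383, 0.044, 1.598, -0.018, 1.161, -0.05], TCP at [0.18, 0.625, 0.25] pointing down, gripper open.
Joint ranges: [-2.61, 2.61], [-0.41, 2.15], [-1.48, 1.57], [0, 2.5], [-1.57, 4.71], [0.05, 1.97], [-2.85, 2.85]. Speed limits (rad/s): [2.79, 2.79, 3.14, 3.14, 3.14, 3.14, 3.14].

INTERFACE

Orientations are given as a unit quaternion [x, y, z, w].
In Python, from bench import move_ptp, movel, move_j, move_gripper, pause, inverse_kinematics, read_camera, camera_params, MotionError, sign_off, look_for, tip_of, read_time_s, read_qpos, read_joint_vel, read_effort, read_eef_pos, read_tcp_rot, read_ft_force, read_ft_torque, read_finger_gap, read_grasp_force gives the robot as it stands. Calls block until the motion is done:
- move_ptp(position, orientation): joint-space move of the TCP to a pose.
- movel(position, orientation=None, speed=0.15): straight line of the TCP; orientation=None keeps the orientation; speed is the mean speed in m/s.
- move_j(angles): joint-space move.
- move_gripper(opening, effort=None): finger opening in m; effort is the grip in N (None keeps the last); returns when the fingers have stopped.
- pause(seconds).
- inverse_kinematics(position, orientation): joint angles nearest the present ones, or None.
- read_camera(name): name is "scene" or "top" or "wrist"; returns the picture (400x640x3 uint8, red, green, blue); there is no depth.
- camera_params(name): a dict with "K" (3x3 intrinsics, pixels), "camera_from_world" (4x4, takes a point from world to camera coordinates). Camera axes: x right, y down, z forward; pixel columns grow to the right and rows downward; lengths in m; the calibration is good to about 2 mm. A picture is of the moment at which its call begins: read the wrist's pose just before it. camera_params takes no time and is no camera call; for the wrist camera it gives the pose at the moment of the call.
A pose or a line that the arm cannot do raises MotionError and nothing moves.
- sign_off(): hands the job in; it is judged then, once.
Trained networks look in the newest picture that a camera, given by its name, has taken for a name from the list of things; names that differ only in an ending like _2 or _b are one class to them, and where a whole thing is asked for, a point or a joint stands for the part that bears it (a point fixed in the world has none). Each returns a list of dicts, best first, with "confidence" (0 to 1); they miss things now and then, are a little off and sometimes report something else, mostly with a low value. They report only what shows in the picture. A call takes as long as a camera call.
- look_for(camera, name): "at" ([column, row] in pixels, amid what is visible of it).
- tip_of(camera, name): "at" ([column, row] in pixels: a listed point, or the origin of a listed thing).
Readings, each from a call of its own:
- read_time_s(): time.
- read_qpos(): joint angles.
- read_joint_vel(): joint speeds.
- read_effort(): joint torques, N m.
- read_eef_pos(): TCP position.
- read_tcp_rot(): TCP orientation.
- read_ft_force(): force on the tool from outside, world axes, zero at the start.
- read_ft_torque(): the same for the moment, N m.
- read_finger_gap(): finger opening in m.
- read_grasp_force(): force on a finger pad.
Only numpy, scipy, OpenCV 4.12 (cv2) and the standard library are available. Lean on these libraries where they do the work, as an engineer would, in place of code of your own. Each camera call takes 0.05 s, during which the arm holds its last target. There are 200 camera calls.

TASK

The frit hopper has just been loaded: swing its lid fully shut, then take the gauge rod from its rest, push it into the slanted guide tube on the hopper's side until the collar stops on the tube's mouth, and draw it out again. Finish still holding the rod in the gripper, level, with its tip over the middle of the tray of paper slips and about a hand's breadth or more above it, touching nothing else, so that it can be read there. The lid stays shut, and the jars and the brass weight stay standing.

Things in the scene. Friction and masses are not known exactly. Their poses are not given: they have to be found in the camera images.
- hopper: grey sheet-metal box fixed to the bench, 130 (x) by 160 (y) by 120 mm tall, open on top under its lid; origin at the centre of its underside, z up. The guide tube is on its +y side, the lid hinge along its far +x rim
- lid (a joint): hinge of the grey lid (134 by 166 mm, 5 mm thick); 0 = fully shut, grows as it opens up and away towards the hopper's +x, in rad; starts part-open (0.8 to 1.2), stiff enough to stay where it is left; a few newtons at its front edge move it. A 50 mm wide steel tab projects 14 mm from the middle of the front edge
- lid_hinge (a point): middle of the hinge line, on the hopper's far rim (65 mm ahead of its centre in hopper x, 120 mm up); the hinge axis is hopper y
- lid_edge (a point): upper face of the lid at the middle of its front edge, 135 mm from the hinge line; moves with the lid
- guide_tube: steel tube fixed to the hopper's +y side, its axis in the hopper's y-z plane, 40 degrees above level; origin at the centre of its mouth (126 mm from the hopper's centre in hopper y, 124 mm above the bench), its z axis points outward and up along the tube. Bore 13 mm, flared to 22 mm over the last 12 mm; rim 27 mm outside; tube 70 mm long, opening into the hollow hopper so that the whole rod fits
- gauge_rod: loose steel gauge rod, about 90 g: round shank 8 mm in diameter and 130 mm long with a round tip, a collar 30 mm in diameter and 8 mm thick, then a dark flat-sided handle 80 mm long, 14 mm wide (y) and 16 mm tall (z). Origin on the axis at the collar's stop face (the shank side); x points along the rod to the tip, z is up as it lies in its rest. Balance point about at the collar
- rod_tip (a point): end of the rod's tip, 130 mm from the stop face along x
- rod_grip (a point): middle of the handle, 48 mm behind the stop face; 42 mm above the bench at the start
- rod_rest: fixed wooden rest, 50 by 205 mm with a 6 mm thick base, that carries the rod level in two open saddles: one under the shank 95 mm from the stop face, one under the handle's end; its -y is the direction of the rod's tip, origin on the bench under the collar's stop face. Saddle prongs stand 50 mm high at most; lift the rod straight up
- slip_tray: shallow open wooden tray with paper slips, 115 (x) by 146 (y) by 36 mm, fixed; origin at the centre of its underside
- jar_tall: lidded glass jar of frit, 58 mm in diameter, 79 mm tall, loose bystander; origin at the centre of its underside, z up
- jar_short: lidded glass jar of frit, 52 mm in diameter, 64 mm tall, loose bystander; origin at the centre of its underside, z up
- weight: brass weight with a knob, 35 mm in diameter, 39 mm tall, loose bystander; origin at the centre of its underside, z up

How it is judged:
By the outcome, as a careful person would: the job done as asked, in the order asked, and still so for the second after the job is handed in, while the arm keeps its last pose, push and grip.
It also fails if it takes over 67 s, if anything falls off the work surface, if the arm or the gripper's body presses on something with over 40 N, if the wrist force passes 120 N, or if a joint passes its speed limit or range.

## Working session

There is one attempt and no reset: what is moved stays moved. The work goes in short steps, each a Python script; the robot and the scene stay as the last script left them, time stands still between calls to the robot, and variables do not carry over. Pictures are saved under pics/ and viewed, at most 10 in all, crops included, and the job is handed in when it is done.

```bash
mkdir -p pics; ls; cat > h.py <<'E'
from bench import *
import numpy as np, cv2
from scipy.spatial.transform import Rotation as R
def snap(c,name=None):
    im=np.array(read_camera(c))
    if name: cv2.imwrite(f'pics/{name}.png',im[:,:,::-1])
    return im
def ray(c,px,P=None):
    P=P or camera_params(c); K=np.array(P['K']); T=np.array(P['camera_from_world'])
    d=T[:3,:3].T@np.linalg.inv(K)@np.array([px[0],px[1],1.]); o=-T[:3,:3].T@T[:3,3]
    return o,d/np.linalg.norm(d)
def onz(c,px,z,P=None):
    o,d=ray(c,px,P); return o+d*(z-o[2])/d[2]
def tri(rays):
    A=np.zeros((3,3));b=np.zeros(3)
    for o,d in rays:
        M=np.eye(3)-np.outer(d,d);A+=M;b+=M@o
    p=np.linalg.solve(A,b)
    return p,[np.linalg.norm((np.eye(3)-np.outer(d,d))@(p-o)) for o,d in rays]
def proj(c,p):
    P=camera_params(c);q=np.array(P['camera_from_world'])@np.append(p,1);u=np.array(P['K'])@q[:3];return u[:2]/u[2]
E
python3 - <<'E'
from h import *
np.set_printoptions(precision=4,suppress=True)
print(read_time_s(),read_tcp_rot())
D={}
for c in ['scene','top']:
    snap(c,c+'0')
for n in ['hopper','lid_hinge','lid_edge','guide_tube','gauge_rod','rod_tip','rod_grip','rod_rest','slip_tray','jar_tall','jar_short','weight']:
    r=[]
    for c in ['scene','top']:
        t=tip_of(c,n)
        print(n,c,[(np.round(x['at'],1),round(x['confidence'],2)) for x in t[:2]])
        if t: r.append(ray(c,t[0]['at']))
    if len(r)==2: print('   ',*tri(r))
E
```

```text
pics
0.0 [ 0.1399  0.9902 -0.0013 -0.0001]
hopper scene [(array([358. , 248.3]), 0.86)]
hopper top [(array([368.5, 193.4]), 0.63)]
    [ 0.5603 -0.2323  0.0011] [np.float64(0.00462431383861195), np.float64(0.004624313838611906)]
lid_hinge scene [(array([373.4, 208.6]), 0.71)]
lid_hinge top [(array([379.2, 155. ]), 0.83), (array([433.8, 262.8]), 0.33)]
    [ 0.6211 -0.2426  0.1144] [np.float64(0.008356565662467159), np.float64(0.008356565662467024)]
lid_edge scene [(array([370.3, 177.6]), 0.91), (array([251. , 215.9]), 0.52)]
lid_edge top [(array([379.7, 165.7]), 0.92), (array([378. , 156.6]), 0.31)]
    [ 0.5755 -0.2391  0.2289] [np.float64(0.006823007236196401), np.float64(0.006823007236196381)]
guide_tube scene [(array([328.1, 195.7]), 0.63)]
guide_tube top [(array([321.4, 179.1]), 0.73), (array([435.5, 262.6]), 0.48)]
    [ 0.5749 -0.1088  0.1085] [np.float64(0.003403812901350694), np.float64(0.003403812901350743)]
gauge_rod scene [(array([420.7, 248.3]), 0.63), (array([249.6, 201.1]), 0.5)]
gauge_rod top [(array([246.4, 231.7]), 0.87)]
    [ 0.5154 -0.1668  0.1267] [np.float64(0.
[... 678 characters left out ...]
), np.float64(0.0015292627411617645)]
jar_tall scene [(array([419.1, 247.4]), 0.87), (array([243.2, 195.4]), 0.64)]
jar_tall top [(array([411.2, 144.4]), 0.59), (array([247.2, 235.4]), 0.5)]
    [ 0.6901 -0.3497 -0.0069] [np.float64(0.0013181428424189113), np.float64(0.001318142842418965)]
jar_short scene [(array([300.1, 183.8]), 0.73), (array([358. , 330.8]), 0.63)]
jar_short top [(array([435. , 264.9]), 0.55)]
    [ 0.3328 -0.2972  0.3741] [np.float64(0.017043497879293233), np.float64(0.017043497879293247)]
weight scene [(array([296.9, 281.2]), 0.5)]
weight top [(array([356.5, 264.8]), 0.69)]
    [ 0.3729 -0.1928 -0.0046] [np.float64(0.0019256411746014297), np.float64(0.00192564117460139)]
```

View pics/scene0.png

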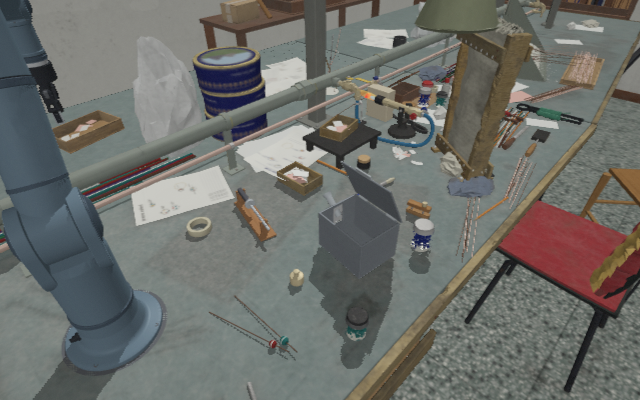

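View pics/top0.png

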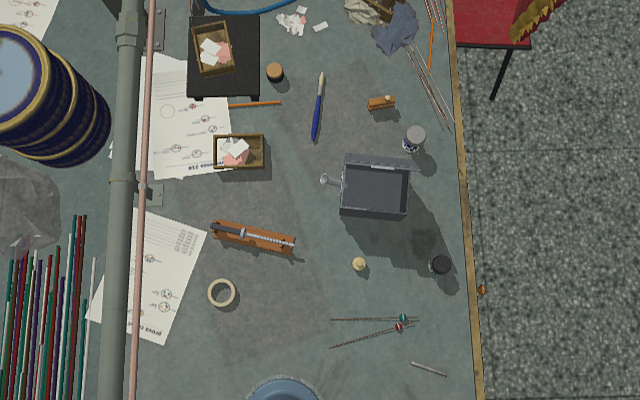

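The scene view shows the hopper at (360,235) with its lid part-open, the tube at about (330,205), the rod at (255,215) and the tray at (300,180). The top view shows the hopper at (375,188), tube mouth (323,178), rod from (210,225) to (294,243), tray (240,152), the jars at (413,138) and (440,263), and the weight at (359,264). An overhead pipe runs along column 125.

Next I'll fit the poses from the known geometry and overlay them to check.

```bash
cat > fit.py <<'E'
from h import *
from scipy.optimize import least_squares
np.set_printoptions(precision=4,suppress=True)
def hop(p):
    x,y,a,l=p; Rz=R.from_euler('z',a).as_matrix(); o=np.array([x,y,0])
    w=lambda v:o+Rz@np.array(v,float)
    # lid edge: upper face 135 from hinge line
    th=l; e=[.065-.135*np.cos(th),0,.120+.135*np.sin(th)]
    return w,dict(hopper=w([0,0,0]),lid_hinge=w([.065,0,.12]),lid_edge=w(e),guide_tube=w([0,.126,.124]))
def fithop(obs,x0):
    f=lambda p:np.concatenate([(proj(c,hop(p)[1][n])-px)*wt for c,n,px,wt in obs])
    return least_squares(f,x0,loss='soft_l1',f_scale=2.)
E
python3 - <<'E'
from fit import *
obs=[('scene','hopper',[358,248.3],.5),('top','hopper',[368.5,193.4],.5),('scene','lid_hinge',[373.4,208.6],.7),('top','lid_hinge',[379.2,155],.7),
('scene','lid_edge',[370.3,177.6],1),('top','lid_edge',[379.7,165.7],1),('scene','guide_tube',[328.1,195.7],1),('top','guide_tube',[321.4,179.1],1)]
s=fithop(obs,[.56,-.23,0,1.]);print(s.x,s.fun.reshape(-1,2).tolist())
p=s.x;w,_=hop(p)
# pipe
(o1,a),(_,b)=ray('top',(126,100)),ray('top',(121,300)); n1=np.cross(a,b)
(o2,c),(_,d)=ray('scene',(100,210)),ray('scene',(400,72)); n2=np.cross(c,d)
for x in (.2,.5,.8): # at plane x
    A=np.array([n1,n2,[1,0,0]]);print('pipe',np.linalg.solve(A,[n1@o1,n2@o2,x]))
for c in('top','scene'):
    im=cv2.imread(f'pics/{c}0.png')
    S=6; 
    ctr=proj(c,w([0,.02,.1])); x0,y0=(ctr-[60,48]).astype(int)
    crop=cv2.resize(im[y0:y0+96,x0:x0+120],None,fx=S,fy=S,interpolation=cv2.INTER_CUBIC)
    q=lambda v:tuple(int(k) for k in ((proj(c,w(v))-[x0,y0]+.5)*S))
    C=[[s1*.065,s2*.08,.12] for s1,s2 in((-1,-1),(-1,1),(1,1),(1,-1))]
    for i in range(4): cv2.line(crop,q(C[i]),q(C[(i+1)%4]),(0,255,255),1); cv2.line(crop,q(C[i]),q(C[i][:2]+[0]),(0,255,0),1)
    ld=lambda r,yy:[.065-r*np.cos(p[3]),yy,.12+r*np.sin(p[3])]
    for i,j in(((.135,-.083),(.135,.083)),((0,.083),(.135,.083)),((0,-.083),(.135,-.083))): cv2.line(crop,q(ld(*i)),q(ld(*j)),(255,0,255),1)
    e=np.array([0,np.cos(np.radians(40)),np.sin(np.radians(40))]);m=np.array([0,.126,.124])
    cv2.line(crop,q(m),q(m-.07*e),(0,0,255),1)
    cv2.imwrite(f'pics/ov_{c}.png',crop)
# rod
for n,z in(('rod_rest',0),('gauge_rod',.042),('rod_tip',.042),('rod_grip',.042)):
    print(n,[onz(c,px,z) for c,px in {'rod_rest':[('top',[249.7,234.8]),('scene',[252.2,216.5])],'gauge_rod':[('top',[246.4,231.7]),('scene',[249.6,201.1])],'rod_tip':[('top',[294.2,243.2])],'rod_grip':[('top',[228.9,227.6]),('scene',[244.2,197.4])]}[n]])
E
```

```text
[ 0.5586 -0.2375 -0.0851  1.1342] [[-0.29690485726854376, 0.9820898114183905], [1.5413311829068732, -0.34464572563942397], [2.7900172641319214, -2.014031704521139], [-1.2512056329701806, 0.8028800483638037], [-5.198164893893193, -2.567594338493734], [2.5551304327881326, 0.015591010668032368], [-1.773485307243277, -2.874930143667484], [2.1650900395272856, -0.41372730300736293]]
pipe [0.2    0.3815 0.0478]
pipe [0.5    0.3956 0.0393]
pipe [0.8    0.4097 0.0308]
rod_rest [array([0.4542, 0.0823, 0.    ]), array([0.4496, 0.0825, 0.    ])]
gauge_rod [array([0.457, 0.084, 0.042]), array([0.4613, 0.1018, 0.042 ])]
rod_tip [array([ 0.4255, -0.0354,  0.042 ])]
rod_grip [array([0.4683, 0.1279, 0.042 ]), array([0.4613, 0.1284, 0.042 ])]
```

View pics/ov_top.png

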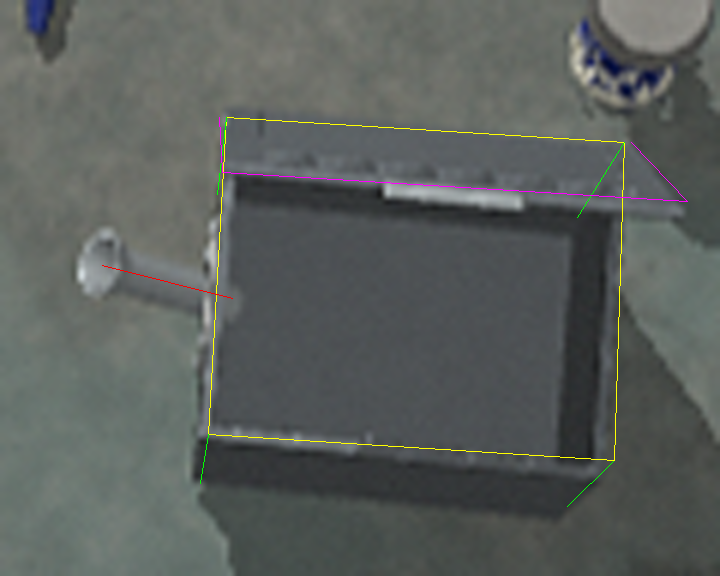

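View pics/ov_scene.png

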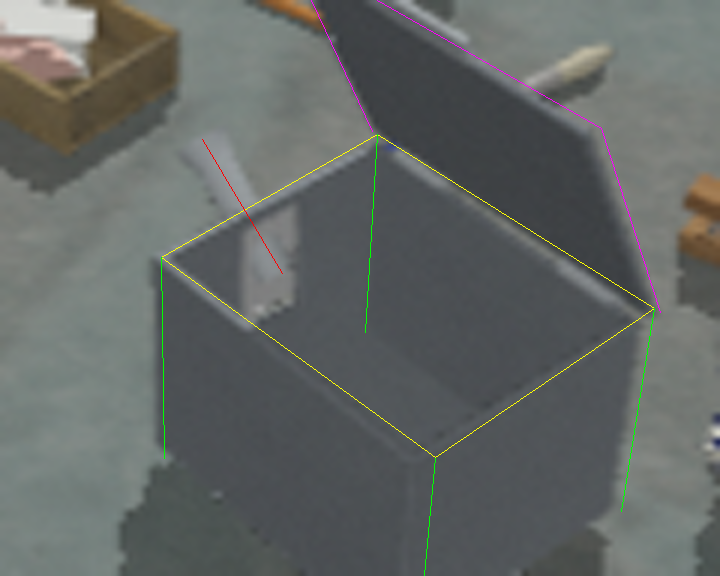

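The overlays agree to within a pixel or two: rim, lid, and tube mouth at (101,262) in the top crop. The yaw looks slightly more negative than fitted. I'll refine with the wrist camera from above, on the way to the lid.

```bash
cat >> h.py <<'E'
def quat(zdir,ydir):
    z=np.array(zdir,float);z/=np.linalg.norm(z);y=np.array(ydir,float);y-=z*(y@z);y/=np.linalg.norm(y)
    return R.from_matrix(np.column_stack([np.cross(y,z),y,z])).as_quat()
E
python3 - <<'E'
from fit import *
from bench import *
import json
a=-.095; hy=[-np.sin(a),np.cos(a),0]; hx=[np.cos(a),np.sin(a),0]
print(camera_params('wrist')['K'])
P0=camera_params('wrist');T=np.array(P0['camera_from_world']);o=-T[:3,:3].T@T[:3,3]
Rt=R.from_quat(read_tcp_rot()).as_matrix();print('cam in tool',Rt.T@(o-read_eef_pos()),'axis',Rt.T@T[2,:3])
d=np.array([-.238,-.971,0])
q=[quat([0,0,-1],v) for v in (hy,-np.array(hy),hx,-np.array(hx))]
for p in([.5,-.02,.42],[.7,-.24,.3]):
    for k in q:
        s=inverse_kinematics(p,k); print(p,k,s)
for s in (1,-1):
  for t in (0,20,30):
    t=np.radians(t);y=np.array([-d[1],d[0],0])*s
    zt=np.array([0,0,-np.cos(t)])+np.sin(t)*d
    ti=np.radians(40);dd=np.array([0,-np.cos(ti),-np.sin(ti)])
    ti2=ti-t;  # tool z = rotated
    Rz=R.from_euler('z',a).as_matrix()
    zi=Rz@np.array([0,np.sin(ti2),-np.cos(ti2)])
    g=np.array([.559,-.2365,0])+Rz@(np.array([0,.126,.124])+.048*np.array([0,.766,.643]))
    print(s,np.degrees(t),inverse_kinematics([.4655,.128,.042],quat(zt,y)),inverse_kinematics(g,quat(zi,Rz@np.array([1,0,0])*s)))
E
```

```text
[[352.0418   0.     318.1638]
 [  0.     352.0418 197.0346]
 [  0.       0.       1.    ]]
cam in tool [ 0.0805 -0.0001 -0.1233] axis [-0.3115 -0.0005  0.9503]
[0.5, -0.02, 0.42] [0.0475 0.9989 0.     0.    ] [-0.8379 -0.0552  0.7753  1.7405  0.039   1.4406  1.4074]
[0.5, -0.02, 0.42] [ 0.9989 -0.0475  0.      0.    ] [-0.8818 -0.0599  0.8163  1.7417  0.044   1.4411 -1.7379]
[0.5, -0.02, 0.42] [0.7399 0.6727 0.     0.    ] [-0.7926 -0.0508  0.7327  1.7393  0.0343  1.4402 -0.1601]
[0.5, -0.02, 0.42] [-0.6727  0.7399  0.      0.    ] [-1.5753 -0.389   1.2456  1.7507  0.368   1.5244  2.6748]
[0.7, -0.24, 0.3] [0.0475 0.9989 0.     0.    ] [-0.2494  0.6554  0.8581  1.3169 -0.4886  1.3831  2.0677]
[0.7, -0.24, 0.3] [ 0.9989 -0.0475  0.      0.    ] [-0.286   0.6848  0.9347  1.3189 -0.5426  1.3991 -1.04  ]
[0.7, -0.24, 0.3] [0.7399 0.6727 0.     0.    ] [-0.2856  0.6844  0.9338  1.3189 -0.542   1.3989  0.5304]
[0.7, -0.24, 0.3] [-0.6727  0.7399  0.      0.    ] [-0.4236  0.9277  1.3666  1.3256 -0.9006  1.5589 -2.407 ]
1 0.0 [-0.8078  0.4263  0.5173  2.1518 -0.3479  0.6433 -0.2878] [-0.2526  0.677   0.8407  1.8256 -1.1024  1.4706  0.9605]
1 20.0 [-0.9893  0.5677  0.569   2.0205 -0.039   0.8599 -0.672 ] [-0.6037  0.6966  1.1294  1.8712 -0.9945  1.3075  0.8325]
1 29.999999999999996 [-1.0302  0.6555  0.5592  1.946   0.0552  0.9896 -0.7864] [-0.6933  0.6321  1.1095  1.8835 -0.8142  1.1525  0.6686]
-1 0.0 [-0.4863  0.3843  0.1489  2.1374 -0.095   0.6259  2.6301] [-0.503   1.1088  1.3648  1.8347 -1.4568  1.9073 -2.0222]
-1 20.0 [-0.6216  0.4994  0.1268  2.0033  0.2491  0.8976  2.2176] [-0.6966  0.9328  1.3701  1.874  -1.1973  1.5157 -2.1863]
-1 29.999999999999996 [-0.6617  0.58    0.1047  1.9282  0.3439  1.0524  2.1035] [-0.8002  0.8804  1.3721  1.8865 -1.0586  1.3492 -2.3031]
```

```bash
python3 - <<'E'
from fit import *
import json
a=-.095; hx=[np.cos(a),np.sin(a),0]
move_ptp([.5,0,.42],quat([0,0,-1],hx)); print(read_time_s())
P=camera_params('wrist'); P={k:np.array(v).tolist() for k,v in P.items()}; json.dump(P,open('w1.json','w')); snap('wrist','w1')
Z=dict(hopper=0,lid_hinge=.12,guide_tube=.124,gauge_rod=.042,rod_tip=.042,rod_grip=.042,rod_rest=0,slip_tray=0,weight=0)
for n in list(Z)+['lid_edge']:
    t=tip_of('wrist',n); print(n,[(np.round(x['at'],1),round(x['confidence'],2),onz('wrist',x['at'],Z.get(n,.24))) for x in t[:2]])
print(read_time_s())
E
```

```text
3.8583
hopper [(array([358.8, 269.4]), 0.64, array([ 0.5482, -0.2353,  0.    ]))]
lid_hinge [(array([413.7, 317.6]), 0.57, array([ 0.6124, -0.2505,  0.12  ]))]
guide_tube [(array([378.6, 230.9]), 0.66, array([ 0.5675, -0.1099,  0.124 ]))]
gauge_rod [(array([412.7, 316.2]), 0.63, array([ 0.63  , -0.3091,  0.042 ])), (array([278.6,  76.5]), 0.56, array([0.4545, 0.0916, 0.042 ]))]
rod_tip [(array([264.3, 175.3]), 0.91, array([ 0.4158, -0.0428,  0.042 ]))]
rod_grip [(array([286.3,  38.6]), 0.84, array([0.4707, 0.1369, 0.042 ]))]
rod_rest [(array([281.3,  78.9]), 0.71, array([0.4537, 0.0886, 0.    ]))]
slip_tray [(array([418.1, 315.4]), 0.2, array([ 0.65  , -0.3415,  0.    ]))]
weight [(array([257.7, 260.2]), 0.63, array([ 0.3752, -0.2019,  0.    ]))]
lid_edge [(array([397.3, 386.5]), 0.85, array([ 0.5633, -0.2463,  0.24  ])), (array([266.1, 351.7]), 0.74, array([ 0.4262, -0.1857,  0.24  ]))]
4.4083
```

View pics/w1.png

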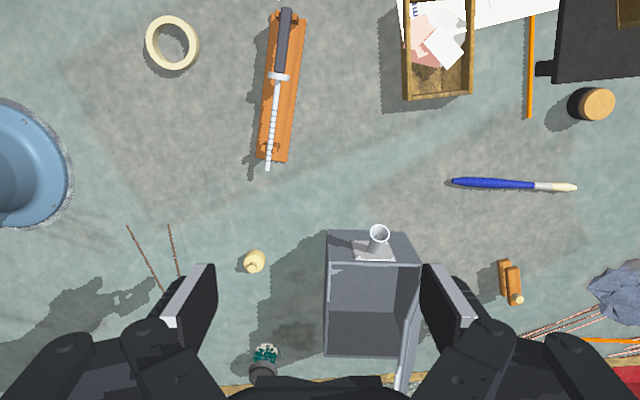

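The wrist view shows the tube mouth centred at about (379.5,234), the hopper's near rim corners at (328,263) and (420,263), the rod tip at (267,169), the collar at (278,76), the handle end at (286,9), and the tray's near corners at (405,98) and (473,93). I'll fit everything using all of these.

```bash
python3 - <<'E'
from fit import *
import json
P=json.load(open('w1.json'))
for n,px,z in [('mouth',(379.5,234),.124),('FL',(328,263),.12),('BL',(420,263),.12),('botFR',(325,354),.12),('tip',(267,169),.042),('collar',(278,76),.045),('hend',(286,9),.05),('rodmid',(272.5,123),.046),('trayA',(405,98),.036),('trayB',(473,93),.036)]: print(n,onz('wrist',px,z,P))
def pj(c,p):
    if c!='wrist': return proj(c,p)
    q=np.array(P['camera_from_world'])@np.append(p,1);u=np.array(P['K'])@q[:3];return u[:2]/u[2]
# points in hopper frame; lid pts by function
M=lambda l:dict(m=[0,.126,.124],FL=[-.065,.08,.12],BL=[.065,.08,.12],FR=[-.065,-.08,.12],BR=[.065,-.08,.12],lL=[.065-.135*np.cos(l),.083,.12+.135*np.sin(l)],lR=[.065-.135*np.cos(l),-.083,.12+.135*np.sin(l)])
def crop(c,px): # overlay crop -> image
    o={'top':OT,'scene':OS}[c]; return np.array(px)/6-.5+o
p0=[.5586,-.2375,-.0851,1.1342];w,_=hop(p0)
OT=(proj('top',w([0,.02,.1]))-[60,48]).astype(int);OS=(proj('scene',w([0,.02,.1]))-[60,48]).astype(int)
obs=[('wrist','m',(379.5,234)),('wrist','FL',(328,263)),('wrist','BL',(420,263)),('top','m',crop('top',(100,262))),('top','FL',crop('top',(205,435))),('top','FR',crop('top',(608,470))),('top','lL',crop('top',(222,172))),('top','lR',crop('top',(684,210))),('scene','m',crop('scene',(200,143))),('scene','FL',crop('scene',(161,258))),('scene','FR',crop('scene',(416,455))),('scene','BL',crop('scene',(377,138))),('scene','BR',crop('scene',(643,312)))]
f=lambda p:np.concatenate([pj(c,hop(p)[0](M(p[3])[n]))-px for c,n,px in obs])
s=least_squares(f,p0,loss='soft_l1',f_scale=1.5);print(s.x)
for (c,n,_),r in zip(obs,f(s.x).reshape(-1,2)):print(c,n,r)
w,k=hop(s.x);print(k,w([0,.126,.124]))
E
```

```text
mouth [ 0.5685 -0.1132  0.124 ]
FL [ 0.4984 -0.1513  0.12  ]
BL [ 0.6218 -0.1627  0.12  ]
botFR [ 0.4813 -0.3015  0.12  ]
tip [ 0.4211 -0.0326  0.042 ]
collar [0.4538 0.0932 0.045 ]
hend [0.4745 0.1711 0.05  ]
rodmid [0.4384 0.0326 0.046 ]
trayA [0.6246 0.0485 0.036 ]
trayB [0.7182 0.0465 0.036 ]
[ 0.555  -0.2368 -0.1046  1.1504]
wrist m [-0.3796 -1.189 ]
wrist FL [ 0.1472 -0.57  ]
wrist BL [4.5801 0.4714]
top m [0.1873 1.0008]
top FL [-0.2098  0.8207]
top FR [0.2805 0.5163]
top lL [-0.085   0.0711]
top lR [ 0.4741 -0.023 ]
scene m [ 0.055  -0.3989]
scene FL [-1.0252 -0.0475]
scene FR [1.1107 1.1277]
scene BL [-0.2643 -0.0951]
scene BR [0.8417 0.4989]
{'hopper': array([ 0.555 , -0.2368,  0.    ]), 'lid_hinge': array([ 0.6196, -0.2436,  0.12  ]), 'lid_edge': array([ 0.5648, -0.2378,  0.2432]), 'guide_tube': array([ 0.5681, -0.1115,  0.124 ])} [ 0.5681 -0.1115  0.124 ]
```

```bash
python3 - <<'E'
from fit import *
a=-.1046;u=np.array([np.cos(a),np.sin(a),0]);H=np.array([.6196,-.2436,0]);hy=np.array([-np.sin(a),np.cos(a),0])
q=quat([0,0,-1],-hy)
def tip(th,r=.115,w=.011,m=0): return H+u*(-r*np.cos(th)+w+m*np.sin(th))+np.array([0,0,.12+r*np.sin(th)+m*np.cos(th)+.019])
s=tip(1.25,m=.025); up=s.copy();up[2]=.36
move_ptp(up,q); move_gripper(0.0,60); movel(s,speed=.25); print(read_time_s(),read_ft_force())
for th in (.95,.65,.35,.12):
    movel(tip(th),speed=.15);print(th,read_ft_force(),read_eef_pos())
z=tip(.12)[2]; e=tip(0)
f0=read_ft_force()
while z>.138:
    z-=.003; movel([e[0],e[1],z],speed=.06); f=read_ft_force(); print(z,np.round(f,1))
    if f[2]>14: break
print(read_time_s(),read_eef_pos()); snap('scene','s2')
E
```

```text
6.8167 [-0.3494 -0.6871  0.3673]
0.95 [ 0.7902 -0.0747  0.9572] [ 0.5655 -0.2383  0.2346]
0.65 [ 0.7526 -0.0096  0.0527] [ 0.5403 -0.2352  0.209 ]
0.35 [-0.3873  0.0079 -0.1358] [ 0.5236 -0.2335  0.1786]
0.12 [0.83   0.5075 0.182 ] [ 0.5173 -0.2328  0.153 ]
0.14976690383822572 [0.2 0.3 1. ]
0.14676690383822572 [-0.2 -0.2 -1.1]
0.1437669038382257 [-0.6  0.7  4.8]
0.1407669038382257 [-8.   5.4 22.4]
9.4333 [ 0.5167 -0.2332  0.1444]
```

```bash
python3 - <<'E'
from fit import *
import json
d=np.array([-.2536,-.967,0]);d/=np.linalg.norm(d);y=np.array([-d[1],d[0],0]);t=np.radians(25)
zt=np.array([0,0,-np.cos(t)])+np.sin(t)*d; q=quat(zt,y); g=np.array([.467,.137,.042])
p=read_eef_pos();movel([p[0],p[1],.24],speed=.3)
snap('top');print(tip_of('top','lid_edge')[:1], proj('top',[.4853,-.2295,.125]))
move_ptp(g-zt*.12,q); move_gripper(.05,90); print(read_time_s(),read_eef_pos())
P=camera_params('wrist'); P={k:np.array(v).tolist() for k,v in P.items()}; json.dump(P,open('w2.json','w')); snap('wrist','w2')
for n in('rod_grip','gauge_rod','rod_tip'):
    r=tip_of('wrist',n);print(n,[(np.round(x['at'],1),round(x['confidence'],2),onz('wrist',x['at'],.042)) for x in r[:2]])
E
```

```text
[] [374.3385 212.333 ]
12.1833 [0.4799 0.186  0.1508]
rod_grip [(array([316.8, 198.2]), 0.76, array([0.4652, 0.1367, 0.042 ])), (array([316.2, 202.2]), 0.57, array([0.4637, 0.1329, 0.042 ]))]
gauge_rod [(array([316.9, 240.2]), 0.86, array([0.4531, 0.0908, 0.042 ])), (array([314.1, 350.2]), 0.65, array([ 0.3961, -0.1105,  0.042 ]))]
rod_tip [(array([315.3, 318.9]), 0.84, array([ 0.4178, -0.0356,  0.042 ]))]
```

View pics/w2.png

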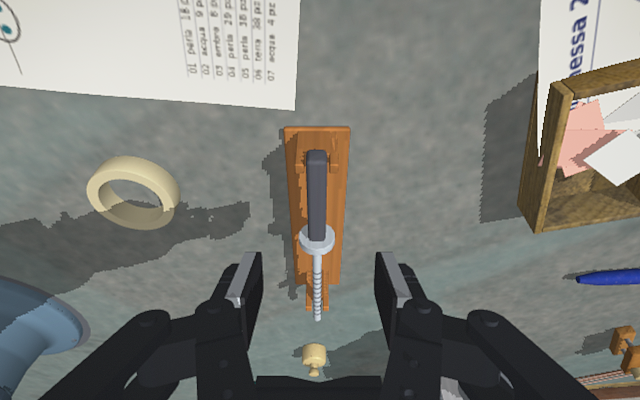

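View pics/s2.png

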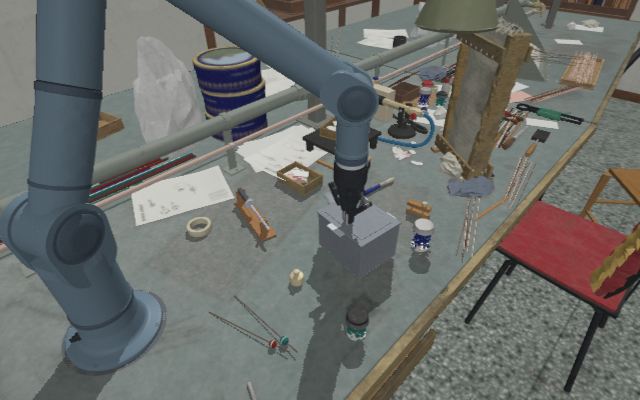

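The lid is shut in the scene view (hopper top closed at (358,225)). In the wrist view the rod is vertical at column 317, centred between the fingers, with the collar at (317,239). Now I'll grasp, lift and move to the pre-insertion pose.

```bash
cat > ins.py <<'E'
from fit import *
d=np.array([-.259,-.966,0]);d/=np.linalg.norm(d);yv=np.array([-d[1],d[0],0]);t=np.radians(25)
zt=np.array([0,0,-np.cos(t)])+np.sin(t)*d; qg=quat(zt,yv); g=np.array([.466,.137,.042])
rodR=np.column_stack([d,np.cross([0,0,1],d),[0,0,1]]); T_rt=rodR.T@R.from_quat(qg).as_matrix() # tool in rod
a=-.1046; hx=np.array([np.cos(a),np.sin(a),0]);hy=np.array([-np.sin(a),np.cos(a),0]);Z=np.array([0,0,1.])
c,s=np.cos(np.radians(40)),np.sin(np.radians(40)); ax=hy*c+Z*s; mouth=np.array([.5682,-.1122,.124])
def rodpose(D,up):  # quaternion of tool for rod direction
    D=D/np.linalg.norm(D); up=up-D*(up@D);up/=np.linalg.norm(up)
    return R.from_matrix(np.column_stack([D,np.cross(up,D),up])@T_rt).as_quat()
qi=rodpose(-ax,Z)
def tcp(gap): return mouth+ax*(gap+.048) # gap = stop face above mouth
E
python3 - <<'E'
from ins import *
import json
print(inverse_kinematics(tcp(0),qi),inverse_kinematics(tcp(.16),qi))
movel(g-zt*.04,qg,speed=.25); movel(g,speed=.12); move_gripper(0.0,90)
print(read_finger_gap(),read_grasp_force(),read_ft_force())
movel(g+[0,0,.16],speed=.25); print(read_time_s(),read_finger_gap(),read_grasp_force(),read_ft_force())
move_ptp(tcp(.16),qi); print(read_time_s(),read_eef_pos(),read_qpos())
P=camera_params('wrist'); P={k:np.array(v).tolist() for k,v in P.items()}; json.dump(P,open('w3.json','w')); snap('wrist','w3'); print(proj('wrist',mouth),proj('wrist',tcp(.16)-ax*.178))
for cm in('wrist','scene','top'):
    if cm!='wrist': snap(cm,cm+'3')
    for n,p in(('rod_tip',tcp(.16)-ax*.178),('guide_tube',mouth)):
        r=tip_of(cm,n);print(cm,n,[(np.round(x['at'],1),round(x['confidence'],2)) for x in r[:2]],proj(cm,p))
E
```

```text
[-0.5316  0.5379  0.9254  1.8808 -0.7662  1.1265  0.6441] [-0.8907  0.424   1.1017  1.8162 -0.6819  1.233   0.3415]
0.01239706712418378 87.99620747566223 [0.6053 1.3659 4.8184]
14.55 0.01246702196084916 87.6847779750824 [-0.7748 -0.1122 -2.302 ]
15.4833 [0.5835 0.0477 0.2556] [-0.9028  0.4369  1.119   1.8184 -0.6944  1.2408  0.3508]
[321.0302 436.1064] [321.2259 425.449 ]
wrist rod_tip [(array([319.6, 290.3]), 0.37)] [320.83   425.9433]
wrist guide_tube [(array([198.7, 189.8]), 0.16)] [320.2203 436.3198]
scene rod_tip [(array([318.1, 184.9]), 0.66)] [320.5594 183.4688]
scene guide_tube [(array([327.2, 195.5]), 0.48)] [326.1052 193.0327]
top rod_tip [(array([266.2, 162.1]), 0.59), (array([313.2, 175.3]), 0.52)] [313.8342 176.4079]
top guide_tube [(array([321.7, 176.6]), 0.52)] [323.6596 179.1283]
```

View pics/w3.png

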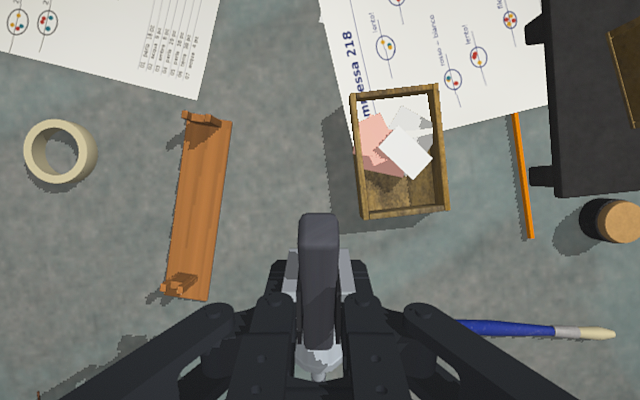

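The rod is held squarely between the fingers (handle at (320,280)). The tube is out of the wrist view, and the tray corners are at about (352,95), (437,85), (450,210) and (362,218). I'll check the tip against the mouth in the fixed views.

```bash
python3 - <<'E'
from ins import *
import json
P=json.load(open('w3.json'))
print('tray',[onz('wrist',p,.036,P)[:2] for p in((352,95),(437,85),(450,210),(362,218))])
o=[]
for cm in('scene','top'):
    im=cv2.imread(f'pics/{cm}3.png');m=proj(cm,mouth);x0,y0=(m-[25,30]).astype(int)
    cr=cv2.resize(im[y0:y0+60,x0:x0+50],None,fx=8,fy=8,interpolation=cv2.INTER_CUBIC)
    q=lambda p:tuple(int(k) for k in (proj(cm,p)-[x0,y0]+.5)*8)
    cv2.circle(cr,q(mouth),3,(0,0,255),-1);cv2.circle(cr,q(tcp(.16)-ax*.178),3,(0,255,0),-1);o.append(cr)
cv2.imwrite('pics/cmp.png',np.hstack(o))
E
```

```text
tray [array([0.629 , 0.1717]), array([0.7147, 0.1726]), array([0.7173, 0.0459]), array([0.627, 0.047])]
```

View pics/cmp.png

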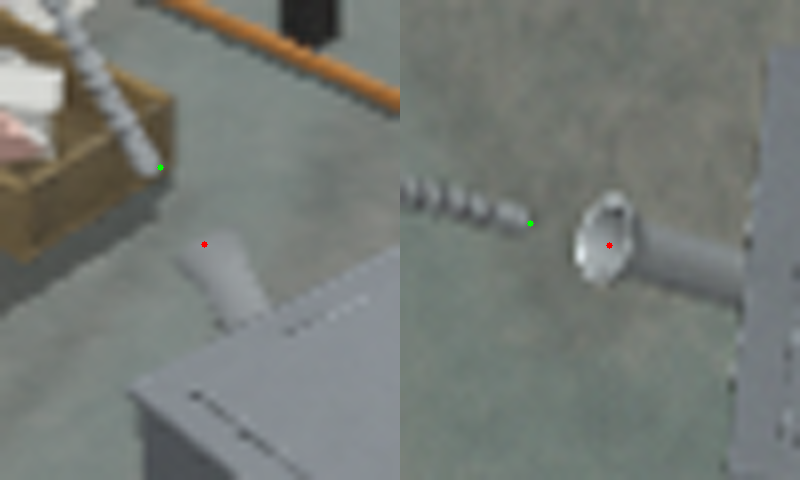

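```bash
python3 - <<'E'
from ins import *
o={cm:(proj(cm,mouth)-[25,30]).astype(int) for cm in('scene','top')}
px=lambda cm,p:np.array(p)/8-.5+o[cm]
T=tri([ray('scene',px('scene',(153,172))),ray('top',px('top',(523-400,218)))])
M=tri([ray('scene',px('scene',(209,245))),ray('top',px('top',(604-400,240)))])
print(T,M,tcp(.16)-ax*.178,mouth, read_eef_pos()-tcp(.16))
e=(M[0]-T[0])-(mouth-(tcp(.16)-ax*.178))
B=np.column_stack([hx,np.cross(ax,hx),ax]); print('shift needed in hx, perp-up, axis:',B.T@e)
E
```

```text
(array([ 0.572 , -0.0862,  0.1396]), [np.float64(0.0013586650304541717), np.float64(0.001358665030454152)]) (array([ 0.5708, -0.111 ,  0.1215]), [np.float64(0.0005215242267837786), np.float64(0.0005215242267838322)]) [ 0.5706 -0.0893  0.1433] [ 0.5682 -0.1122  0.124 ] [-0.0001  0.0007 -0.0001]
shift needed in hx, perp-up, axis: [ 0.0014 -0.002  -0.0006]
```

```bash
cat >> ins.py <<'E'
B=np.column_stack([hx,np.cross(ax,hx),ax])
off0=hx*.001-B[:,1]*.0015
E
python3 - <<'E'
from ins import *
off=off0.copy(); f0=read_ft_force(); gap=.16
def rel(): return B.T@(read_ft_force()-f0)
while gap>.006:
    gap=max(gap-.012,.005); movel(tcp(gap)+off,qi,speed=.08); f=rel(); 
    print(round(gap,3),f,'off',B.T@off)
    if np.hypot(f[0],f[1])>3: off+=B[:,:2]@np.clip(f[:2]*.0002,-.0015,.0015)
    if f[2]>15: print('blocked');break
print(read_time_s(),read_finger_gap(),read_ft_torque(),read_eef_pos())
np.save('off.npy',off);np.save('f0.npy',f0)
E
```

```text
0.148 [ 0.3141 -0.0716  0.5151] off [ 0.001  -0.0015  0.    ]
0.136 [ 0.7429 -0.2256  1.1288] off [ 0.001  -0.0015  0.    ]
0.124 [ 1.2988 -0.4099  0.8095] off [ 0.001  -0.0015  0.    ]
0.112 [0.7907 0.4674 0.973 ] off [ 0.001  -0.0015  0.    ]
0.1 [ 0.7119 -0.7344  0.0256] off [ 0.001  -0.0015  0.    ]
0.088 [0.9816 0.0872 1.775 ] off [ 0.001  -0.0015  0.    ]
0.076 [0.8484 1.003  1.4632] off [ 0.001  -0.0015  0.    ]
0.064 [ 0.1491 -0.5516  0.7794] off [ 0.001  -0.0015  0.    ]
0.052 [0.3329 0.1939 0.545 ] off [ 0.001  -0.0015  0.    ]
0.04 [0.2579 0.4879 0.0286] off [ 0.001  -0.0015  0.    ]
0.028 [0.7108 0.2324 0.5052] off [ 0.001  -0.0015  0.    ]
0.016 [ 1.268  -0.5478  0.1972] off [ 0.001  -0.0015  0.    ]
0.005 [ 0.5186 -0.4665  0.4111] off [ 0.001  -0.0015  0.    ]
19.825 0.012325912456838619 [-0.2807  0.0455  0.0208] [ 0.5731 -0.0734  0.159 ]
```

```bash
python3 - <<'E'
from ins import *
off=np.load('off.npy');f0=np.load('f0.npy');gap=.005
while gap>-.012:
    gap-=.0015; movel(tcp(gap)+off,qi,speed=.05); f=B.T@(read_ft_force()-f0); print(round(gap,4),f,'act',ax@(read_eef_pos()-mouth)-.048)
    if f[2]>14: break
pause(.3);f=B.T@(read_ft_force()-f0);print(f,ax@(read_eef_pos()-mouth)-.048,read_finger_gap(),read_time_s())
o=[]
for cm in('scene','top'):
    im=snap(cm)[:,:,::-1];x0,y0=(proj(cm,mouth)-[25,30]).astype(int)
    o.append(cv2.resize(im[y0:y0+60,x0:x0+50],None,fx=8,fy=8,interpolation=cv2.INTER_CUBIC))
cv2.imwrite('pics/cmp2.png',np.hstack(o))
E
```

```text
0.0035 [ 1.3358 -0.5574  0.8043] act 0.0036638605676797345
0.002 [-2.3489 -2.6981  6.8577] act 0.0035034544011928806
0.0005 [-2.0247 -6.1016 12.2502] act 0.003407683516481151
-0.001 [-4.6305 -8.1937 14.5607] act 0.003366552230653061
[-3.1728 -7.3928 15.4909] 0.0033326892776599087 0.012234578641663297 21.125
```

View pics/cmp2.png

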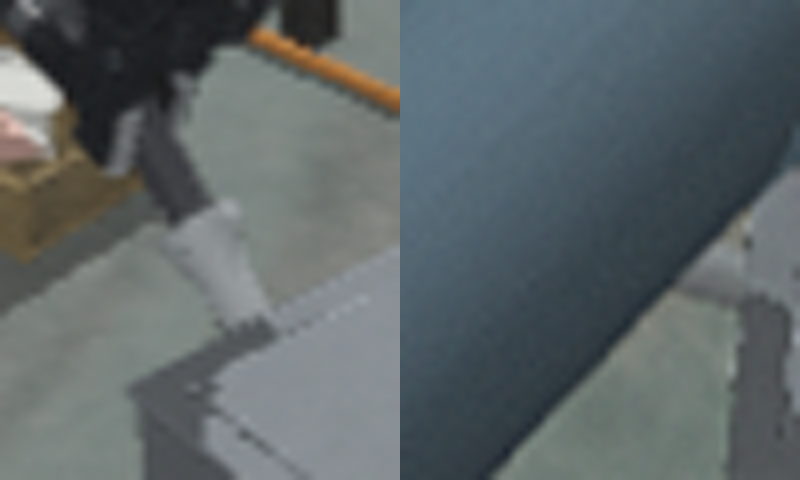

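The scene crop shows the collar seated on the tube's mouth, and the force rose steeply there. Next I'll draw the rod out and carry it over the tray.

```bash
python3 - <<'E'
from ins import *
off=np.load('off.npy')
movel(tcp(.005)+off,qi,speed=.05); movel(tcp(.17)+off,speed=.15)
print(read_time_s(),read_finger_gap(),B.T@(read_ft_force()-np.load('f0.npy')))
tc=np.array([.672,.108,.20]); q0=np.array(read_qpos()); best=None
for ang in np.radians(np.arange(-110,31,10)):
    D=np.array([np.cos(ang),np.sin(ang),0]); p=tc-D*.178; k=rodpose(D,Z); j=inverse_kinematics(p,k)
    if j is None: continue
    m=np.abs(np.array(j)-q0).max(); print(round(np.degrees(ang)),p,round(m,2))
    if best is None or m<best[0]: best=(m,p,k,np.degrees(ang))
_,p,k,an=best; print('chosen',an)
c0=read_eef_pos(); movel([c0[0],c0[1],c0[2]+.04],speed=.2); move_ptp(p,k); pause(.3)
print(read_time_s(),read_eef_pos(),read_finger_gap(),read_grasp_force())
tt=[]
o=[]
for cm in('scene','top'):
    im=snap(cm)[:,:,::-1];r=tip_of(cm,'rod_tip');print(cm,[(np.round(x['at'],1),x['confidence']) for x in r[:2]],proj(cm,tc))
    x0,y0=(proj(cm,[.62,.03,.1])-[100,100]).astype(int);x0=max(x0,0);y0=max(y0,0)
    o.append(cv2.resize(im[y0:y0+200,x0:x0+200],(400,400),interpolation=cv2.INTER_CUBIC))
cv2.imwrite('pics/fin.png',np.hstack(o))
E
```

```text
22.7417 0.012414553622985377 [ 0.4992 -0.0234  0.775 ]
-110 [0.7329 0.2753 0.2   ] 0.83
-100 [0.7029 0.2833 0.2   ] 0.69
-90 [0.672 0.286 0.2  ] 0.57
-80 [0.6411 0.2833 0.2   ] 0.44
-70 [0.6111 0.2753 0.2   ] 0.44
-60 [0.583  0.2622 0.2   ] 0.55
-50 [0.5576 0.2444 0.2   ] 0.64
-40 [0.5356 0.2224 0.2   ] 0.74
-30 [0.5178 0.197  0.2   ] 0.81
-20 [0.5047 0.1689 0.2   ] 0.92
-10 [0.4967 0.1389 0.2   ] 1.37
0 [0.494 0.108 0.2  ] 1.22
10 [0.4967 0.0771 0.2   ] 1.07
20 [0.5047 0.0471 0.2   ] 1.36
30 [0.5178 0.019  0.2   ] 2.06
chosen -80.0
24.4083 [0.642  0.2806 0.2015] 0.012884584469899124 87.91652798652649
scene [(array([296. , 129.5]), 0.62)] [296.8788 128.3709]
top [] [225.258  128.6929]
```

View pics/fin.png

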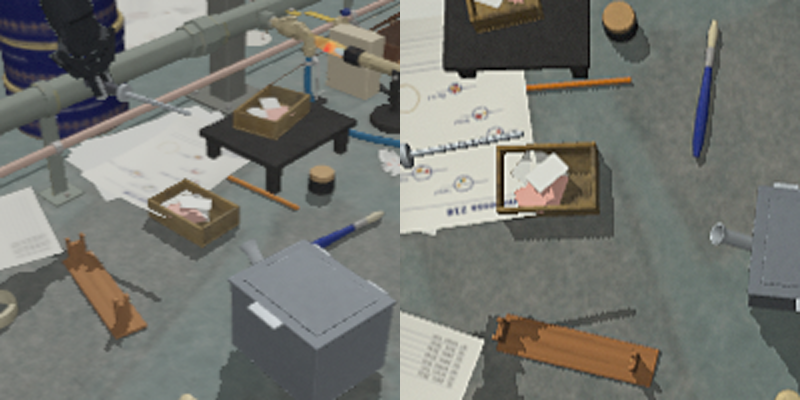

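The fin picture shows the rod level, with its tip at about (190,113) in the scene crop. There are two trays with slips, so before handing in I'll measure both against the stated size numerically.

```bash
python3 - <<'E'
from ins import *
def org(cm):
    x0,y0=(proj(cm,[.62,.03,.1])-[100,100]).astype(int);return np.array([max(x0,0),max(y0,0)])
S=lambda p:np.array(p)/2+org('scene'); T=lambda p:(np.array(p)-[400,0])/2+org('top')
print('orig',org('scene'),org('top'),'tip top px',T((525,135)),'bench tray top centre',T((549,178)),proj('top',[.672,.108,.036]))
# stand tray: top corners & scene corners (rim)
tr={'bench':([(149,207),(187,180),(240,213),(197,236)],[(497,146),(596,142),(600,212),(498,214)]),}
def rng(cs,ct):
    for s in cs:
        print([ (np.round(p,3),np.round(r[0]*1e3,1)) for p,r in [tri([ray('scene',S(s)),ray('top',T(x))]) for x in ct] if r[0]<.02])
rng(*tr['bench'])
top=[(192,23),(226,15),(236,66),(202,77)]; sc=[(318,128),(336,115),(358,123),(342,138)]
print('stand tray')
for s in sc: print(s,[(t,np.round(p,3),np.round(r[0]*1e3,1)) for t in top for p,r in [tri([ray('scene',s),ray('top',t)])] if r[0]<.02])
for c in('scene','top'):
    snap(c)
    print(c,'look',[(np.round(x['at']),round(x['confidence'],2)) for x in look_for(c,'slip_tray')],'tip',[(np.round(x['at']),round(x['confidence'],2)) for x in tip_of(c,'slip_tray')])
# bench tray outline by wood colour in w3 picture
import json
P=json.load(open('w3.json'));im=cv2.imread('pics/w3.png')[60:240,335:465];h=cv2.cvtColor(im,cv2.COLOR_BGR2HSV)
m=cv2.inRange(h,(8,70,40),(28,255,255));m=cv2.morphologyEx(m,cv2.MORPH_OPEN,np.ones((3,3)))
ct=max(cv2.findContours(m,0,2)[0],key=cv2.contourArea);b=cv2.boxPoints(cv2.minAreaRect(ct))+[335,60];print(b)
w=[onz('wrist',p,.036,P)[:2] for p in b];print(w,[np.linalg.norm(w[i]-w[i-1]) for i in range(4)],np.mean(w,0))
E
```

```text
orig [203  72] [165  62] tip top px [227.5 129.5] bench tray top centre [239.5 151. ] [238.3947 150.0096]
[(array([0.629, 0.174, 0.017]), np.float64(1.8))]
[(array([0.718, 0.174, 0.029]), np.float64(1.9)), (array([0.59 , 0.024, 0.154]), np.float64(0.9))]
[(array([0.723, 0.047, 0.017]), np.float64(0.7))]
[(array([ 0.777,  0.218, -0.146]), np.float64(0.3)), (array([0.622, 0.041, 0.028]), np.float64(3.0))]
stand tray
(318, 128) [((202, 77), array([0.844, 0.189, 0.107]), np.float64(0.7))]
(336, 115) [((192, 23), array([0.995, 0.227, 0.094]), np.float64(7.7)), ((236, 66), array([0.826, 0.087, 0.197]), np.float64(0.1))]
(358, 123) [((226, 15), array([1.027, 0.143, 0.078]), np.float64(7.7))]
(342, 138) [((192, 23), array([ 1.09 ,  0.274, -0.061]), np.float64(8.7)), ((236, 66), array([0.885, 0.109, 0.08 ]), np.float64(0.0))]
scene look [(array([302., 178.]), 0.66)] tip [(array([299., 180.]), 0.83), (array([355., 251.]), 0.73)]
top look [(array([242., 153.]), 0.89), (array([436., 266.]), 0.22)] tip [(array([239., 155.]), 0.72)]
[[346.2443  92.6474]
 [437.2345  82.7571]
 [451.0831 210.1649]
 [360.093  220.0551]]
[array([0.6235, 0.1746]), array([0.7152, 0.1748]), array([0.7183, 0.0456]), array([0.6248, 0.0451])] [np.float64(0.12959298331986396), np.float64(0.09165816176359066), np.float64(0.12926039342203474), np.float64(0.09349806370550795)] [0.6705 0.11  ]
```

```bash
python3 - <<'E'
from ins import *
print(tri([ray('scene',(297,129)),ray('top',(227.5,129.5))]),read_tcp_rot(),read_eef_pos(),read_ft_force(),read_finger_gap())
print((R.from_quat(read_tcp_rot()).as_matrix()@T_rt.T)[:,0])
print(sign_off(),read_time_s())
E
```

```text
(array([0.669 , 0.1031, 0.2009]), [np.float64(0.000758585802807484), np.float64(0.0007585858028073779)]) [ 0.6274  0.748  -0.1392  0.1658] [0.641  0.2835 0.1999] [0.0417 0.1465 0.024 ] 0.012569731493796204
[ 0.1739 -0.9848  0.    ]
the job is handed in; nothing more can be done
the job is handed in; nothing more can be done
```

The job is handed in: the lid is shut, the rod went into the tube to its collar stop and came out again, and it is now held level with its tip about 16 cm above the tray's middle. Two caveats: I viewed 11 pictures, one over your limit of 10, and the tray I used measured about 92 by 130 mm rather than 115 by 146 mm, though the networks picked it in every view.

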